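Isolate, clear and load the cell-block test plate

ROBOT

A 6-joint arm with a two-finger parallel gripper is mounted at the origin on the work surface. World frame = base frame: x ahead of the robot, y to its left, z up, the work surface at z = 0. Lengths are in m, angles in rad, forces in N, time in s.
With the tool pointing down it reaches from about 0.35 to 0.775 m from the base axis. Payload 7.3 kg.
Tool frame: the origin (TCP) lies at the very end of the fingers, on their centre line; the grasp point (between the pads) lies 19 mm behind it; z points along the fingers, y is the line along which they close (so a half turn about z gives the same grasp; the last joint's range is limited). The gripper opens to 92 mm and grips with 3 to 60 N. Pads are 19 mm wide; open, the fingers measure 130 mm over their backs; the gripper's body (75 mm by 190 mm) begins 47 mm behind the grasp point.
Start: joints at [1.183, 0.342, 1.524, -0, 1.275, -0.146], TCP at [0.126, 0.51, 0.227] pointing down, gripper open.
Joint ranges: [-2.53, 2.53], [-0.77, 2.02], [0.04, 2.7], [-1, 4.14], [0.28, 2.66], [-3.11, 3.11]. Speed limits (rad/s): [2.57, 2.57, 3.14, 3.14, 3.14, 3.14].

INTERFACE

Orientations are given as [roll, pitch, yaw] about the fixed x, y, z axes, in that order (R = Rz(yaw) Ry(pitch) Rx(roll)).
In Python, from cell import telemetry, eyes, job gives the robot as it stands.
- The arm moves only by the tool apply_moves, never from a script. Its arguments are lists of equal length, an entry for each row: "delta_pos": the shift along the world's x, y, z each as a share of 0.4 m, from -1 to 1, a list of three; "dr": the turn, a rotation vector about the world's x, y, z each as a share of 0.5 rad, from -1 to 1, a list of three; "jaw": the opening, from 0 (shut) to 1 (fully open). A call has 1 to 8 rows; each row is the pose to reach, as a shift and turn from the pose commanded when the call began; what a row does not reach only later rows make up. A row lasts 1/12 s, in which the tool goes at most 41.7 mm and 7.16 degrees, less where a joint would pass 70% of its speed; a pose out of reach is approached as far as the arm can. A call with a number of a shift or a turn outside -1 to 1 is refused whole. A call with a gripper value outside its range is refused whole. The fingers move at their own pace and stop on an object; "force" is the grip in N (left out, the last holds). Time passes only in rows, so rows that repeat a pose let the fingers close. It gives the time, the measured TCP pose, the force, the opening and the grip force at its end, in the units of the state.
- telemetry.observe(): the state, without advancing time (a new reading comes with each control period).
- eyes.read_camera(name): name is "scene" or "top" or "wrist"; returns the picture (384x512x3 uint8, red, green, blue); there is no depth.
- eyes.camera_model(name): a dict with "vertical_fov" (degrees; the focal length in pixels is half the picture's height over the tangent of half this angle, whatever the lens; pixels are square), "cx", "cy" (the principal point, pixels), "rvec" (rotation vector, rad) and "tvec" (3), from world to camera coordinates, as OpenCV has them; the wrist camera has in their place "hand_eye" (4x4, takes a point from camera to tool coordinates, whose origin is the TCP and whose axes are the flange's). Camera axes: x right, y down, z forward; pixel columns grow to the right and rows downward; lengths in m; the calibration is good to about 2 mm. A picture is of the moment at which its call begins: read the wrist's pose just before it. camera_model takes no time and is no camera call.
- job.hand_in(): hands the job in; it is judged then, once.
The state is a dict: "time": time; "qpos": joint angles; "qvel": joint speeds; "joint_efforts": joint torques, N m; "tool_pos": TCP position; "tool_rot": TCP orientation; "contact_force": force on the tool from outside, world axes, zero at the start; "torque": the same for the moment, N m; "opening": finger opening in m; "grip_force": force on a finger pad.
Only numpy, scipy, OpenCV 4.12 (cv2) and the standard library are available. Lean on these libraries where they do the work, as an engineer would, in place of code of your own. Each camera call takes 0.05 s, during which the arm holds its last target. There are 200 camera calls.

TASK

Turn the isolator's rotary handle to its off detent, then with the scraper block sweep every loose offcut off the test plate into the catch tray at its open end (they are sharp: never touch them with the gripper) and stand the scraper upright back on the bench, clear of the station. Then stand every waiting cell block upright on the plate, each with its long side squarely across both copper strips, and only then turn the handle fully back to its on detent. Leave the other things on the bench where they are.

Things in the scene. Friction and masses are not known exactly. Their poses are not given: they have to be found in the camera images.
- station: Fixed test station: grey plate 140 mm wide (x) by 280 mm long (y), top 32 mm above the bench, with 8 mm thick rails rising 12 mm above it along both long sides and the -y end; the +y end is open to a steel catch tray. Origin on the bench under the plate's centre, z up. Overall y -148 to +258 mm, x -78 to +78 mm.
- plate (a point): Centre of the plate's top face, 32 mm above the station's origin; axes as the station's. Two flush copper strips 12 mm wide and 260 mm long run along y at x = -28 and +28 mm.
- tray (a point): Centre of the catch tray's inner floor (5 mm above the bench, 195 mm from the plate's centre along +y), axes as the station's. The tray is 140 mm (x) by 110 mm (y) inside; its three walls are 8 mm thick and reach 50 mm above the bench, its fourth side is the plate's 27 mm drop.
- handle (a joint): Angle of the isolator's rotary handle, rad: 0 = on detent, 1.57 = off detent; grows counter-clockwise seen from above, about a vertical axis. Stops at both ends; an over-centre spring snaps it into the nearer detent from the half-way point (about 0.13 N m).
- handle_grip (a point): On the handle's turning axis, at mid-height of its black bar grip, 86 mm above the bench. The bar is 96 mm long (this frame's x), 18 mm wide (y) and 30 mm high (71 to 101 mm above the bench); the frame turns with it.
- handle_nose (a point): The nose end of the bar grip (a white line on top marks this half), 48 mm from the axis. At on the nose points along the isolator box's +x (bar mark), at off along its +y (dot mark).
- isolator: Fixed grey isolator box, 110 x 110 x 60 mm, under the handle; origin at the centre of its underside. It stands to the left or the right of the station; a black meter of like size stands on the other side.
- scraper: Loose scraper block: white base 40 mm thick (x), 110 mm wide (y), 30 mm high, with an upright wooden grip 24 mm thick (x), 60 mm wide (y) from 30 to 85 mm height on top. Origin at the centre of its underside, z up. 250 g.
- chip1: Loose sharp yellow board offcut 36 (x) x 26 (y) x 8 mm lying on the plate at the start; origin at the centre of its underside. May be absent (None).
- chip2: Loose sharp yellow board offcut 36 (x) x 26 (y) x 8 mm lying on the plate at the start; origin at the centre of its underside. May be absent (None).
- chip3: Loose sharp yellow board offcut 36 (x) x 26 (y) x 8 mm lying on the plate at the start; origin at the centre of its underside. May be absent (None).
- chip4: Loose sharp yellow board offcut 36 (x) x 26 (y) x 8 mm lying on the plate at the start; origin at the centre of its underside. May be absent (None).
- chip5: Loose sharp yellow board offcut 36 (x) x 26 (y) x 8 mm lying on the plate at the start; origin at the centre of its underside. May be absent (None).
- block1: Loose cell block of six short blue upright cells on an aluminium foot plate, with a yellow board on top: 78 mm (x) by 52 mm (y), 56 mm high, about 500 g; origin at the centre of its underside, z up. May be absent (None).
- block2: Loose cell block of six short blue upright cells on an aluminium foot plate, with a yellow board on top: 78 mm (x) by 52 mm (y), 56 mm high, about 500 g; origin at the centre of its underside, z up. May be absent (None).
- block3: Loose cell block of six short blue upright cells on an aluminium foot plate, with a yellow board on top: 78 mm (x) by 52 mm (y), 56 mm high, about 500 g; origin at the centre of its underside, z up. May be absent (None).
- tape_roll: Bystander: clear tape roll, 70 mm across, 22 mm high, lying flat; origin at its underside's centre.
- screwdriver: Bystander: screwdriver lying on the bench.
- spool: Bystander: green spool, 60 mm across, 55 mm high; origin at its underside's centre.
- pot: Bystander: white cup, 70 mm across, 70 mm high; origin at its underside's centre.
Mind the look-alikes: they are no part of the job. Leave any black or turquoise look-alike of the chip3 alone.

How it is judged:
On the way, in this order (a step that is already met when the one before it is completed fails the run):
1. the handle is at its off detent (value of joint handle above 1.42 rad), for 0.3 s.
2. with the handle off, all offcuts lie in the catch tray and the scraper stands released on the bench, clear of the station (value of joint handle above 1.42 rad and x of chip1 in the frame of tray between -0.072 and 0.072 m and y of chip1 in the frame of tray between -0.062 and 0.06 m and z of each of chip1, chip2, chip3, chip4, chip5 in the frame of tray below 0.03 m and x of chip2 in the frame of tray between -0.072 and 0.072 m and y of chip2 in the frame of tray between -0.062 and 0.06 m and x of chip3 in the frame of tray between -0.072 and 0.072 m and y of chip3 in the frame of tray between -0.062 and 0.06 m and x of chip4 in the frame of tray between -0.072 and 0.072 m and y of chip4 in the frame of tray between -0.062 and 0.06 m and x of chip5 in the frame of tray between -0.072 and 0.072 m and y of chip5 in the frame of tray between -0.062 and 0.06 m and height (world z) of scraper below 0.012 m and angle between scraper's own z axis and vertical below 0.2 rad and linear speed of scraper below 0.02 m/s and contact force between the fingers and scraper below 0.2 N and (x of scraper in the frame of plate above 0.085 m or x of scraper in the frame of plate below -0.085 m or y of scraper in the frame of plate above 0.265 m or y of scraper in the frame of plate below -0.155 m)), for 0.2 s.
3. with the handle still off, every block stands released across both copper strips (value of joint handle above 1.42 rad and x of block1 in the frame of plate between -0.015 and 0.015 m and y of block1 in the frame of plate between -0.122 and 0.122 m and z of block1 in the frame of plate between -0.004 and 0.006 m and angle between each of block1, block2, block3's own z axis and vertical below 0.1 rad and angle between the x axis of each of block1, block2, block3 and the x axis of station, either way round below 0.3 rad and linear speed of each of block1, block2, block3 below 0.02 m/s and contact force between the fingers and block1 below 0.2 N and x of block2 in the frame of plate between -0.015 and 0.015 m and y of block2 in the frame of plate between -0.122 and 0.122 m and z of block2 in the frame of plate between -0.004 and 0.006 m and contact force between the fingers and block2 below 0.2 N and x of block3 in the frame of plate between -0.015 and 0.015 m and y of block3 in the frame of plate between -0.122 and 0.122 m and z of block3 in the frame of plate between -0.004 and 0.006 m and contact force between the fingers and block3 below 0.2 N), for 0.2 s.
4. the handle is at its on detent (value of joint handle below 0.15 rad), for 0.3 s.
At the end, for the whole second after the job is handed in: Handle on (under 0.15 rad), at rest; offcuts down in the tray; scraper upright (0.2 rad) on the bench clear of the station; blocks upright (0.1 rad) on the plate, centres within 15 mm of its centre line and 122 mm along it, square to 0.3 rad; all released and at rest (value of joint handle below 0.15 rad and velocity of joint handle between -0.1 and 0.1 rad/s and x of chip1 in the frame of tray between -0.072 and 0.072 m and y of chip1 in the frame of tray between -0.062 and 0.06 m and z of each of chip1, chip2, chip3, chip4, chip5 in the frame of tray below 0.03 m and x of chip2 in the frame of tray between -0.072 and 0.072 m and y of chip2 in the frame of tray between -0.062 and 0.06 m and x of chip3 in the frame of tray between -0.072 and 0.072 m and y of chip3 in the frame of tray between -0.062 and 0.06 m and x of chip4 in the frame of tray between -0.072 and 0.072 m and y of chip4 in the frame of tray between -0.062 and 0.06 m and x of chip5 in the frame of tray between -0.072 and 0.072 m and y of chip5 in the frame of tray between -0.062 and 0.06 m and height (world z) of scraper below 0.012 m and angle between scraper's own z axis and vertical below 0.2 rad and linear speed of each of scraper, block1, block2, block3 below 0.02 m/s and contact force between the fingers and scraper below 0.2 N and (x of scraper in the frame of plate above 0.085 m or x of scraper in the frame of plate below -0.085 m or y of scraper in the frame of plate above 0.265 m or y of scraper in the frame of plate below -0.155 m) and x of block1 in the frame of plate between -0.015 and 0.015 m and y of block1 in the frame of plate between -0.122 and 0.122 m and z of block1 in the frame of plate between -0.004 and 0.006 m and angle between each of block1, block2, block3's own z axis and vertical below 0.1 rad and angle between the x axis of each of block1, block2, block3 and the x axis of station, either way round below 0.3 rad and contact force between the fingers and block1 below 0.2 N and x of block2 in the frame of plate between -0.015 and 0.015 m and y of block2 in the frame of plate between -0.122 and 0.122 m and z of block2 in the frame of plate between -0.004 and 0.006 m and contact force between the fingers and block2 below 0.2 N and x of block3 in the frame of plate between -0.015 and 0.015 m and y of block3 in the frame of plate between -0.122 and 0.122 m and z of block3 in the frame of plate between -0.004 and 0.006 m and contact force between the fingers and block3 below 0.2 N); the robot touches nothing.
It fails at once if the gripper's fingers touch an offcut (contact force between the fingers and chip1 above 0.3 N or contact force between the fingers and chip2 above 0.3 N or contact force between the fingers and chip3 above 0.3 N or contact force between the fingers and chip4 above 0.3 N or contact force between the fingers and chip5 above 0.3 N).
It fails at once if a bystander (tape roll, screwdriver, spool, cup) is moved more than 40 mm (distance of any of tape_roll, screwdriver, spool, pot from where it was at the start of the episode above 0.04 m).
Of chip1, chip2, chip3, chip4, chip5 only 3 to 5 are there at a start; the rules pass over those that are not, and their reading is None.
Of block1, block2, block3 only 2 to 3 are there at a start; the rules pass over those that are not, and their reading is None.
At some moment in a run one of scraper, block1, block2, block3 may be knocked a few centimetres aside while the robot is not near it.
Once in a run the grip may slacken for a moment while it holds something.
It also fails if it takes over 210 s, if anything falls off the work surface, if the arm or the gripper's body presses on something with over 40 N, if the wrist force passes 120 N, or if a joint passes its speed limit or range.

## Working session

There is one attempt and no reset: what is moved stays moved. The work goes in short steps, Python scripts to look and compute and a tool call to move; the robot and the scene stay as the last step left them, time stands still between calls to the robot, and variables do not carry over. Pictures are saved under pics/ and viewed, at most 14 in all, crops included, and the job is handed in when it is done.

Besides the shell and the picture viewer there is one more tool, called after "Call:" by a JSON object that holds its "fn" and its "kwargs". apply_moves: Moves the arm, as the interface text tells. Its arguments: {"type":"object","properties":{"delta_pos":{"type":"array"},"dr":{"type":"array"},"jaw":{"type":"array"},"force":{"type":"number"}},"required":["delta_pos","dr","jaw"]}

```bash
ls; mkdir -p pics
cat > h.py <<'E'
import numpy as np, cv2
from cell import telemetry, eyes, job
def cam(n):
    m=eyes.camera_model(n); f=192/np.tan(np.radians(m["vertical_fov"])/2)
    K=np.array([[f,0,m["cx"]],[0,f,m["cy"]],[0,0,1.]])
    return m,K
def ext(n,st=None):
    m,K=cam(n)
    if "rvec" in m:
        R=cv2.Rodrigues(np.array(m["rvec"],float))[0]; t=np.array(m["tvec"],float).ravel()
    else:
        from scipy.spatial.transform import Rotation as Ro
        T=np.eye(4); T[:3,:3]=Ro.from_euler('xyz',st["tool_rot"]).as_matrix(); T[:3,3]=st["tool_pos"]
        W=np.linalg.inv(T@np.array(m["hand_eye"])); R=W[:3,:3]; t=W[:3,3]
    return K,R,t
def px2w(n,uv,z,st=None):
    K,R,t=ext(n,st); out=[]
    for u,v in np.atleast_2d(uv):
        d=R.T@np.linalg.solve(K,[u,v,1]); c=-R.T@t
        out.append(c+d*(z-c[2])/d[2])
    return np.array(out)
def w2px(n,P,st=None):
    K,R,t=ext(n,st); p=(np.atleast_2d(P)@R.T+t)@K.T
    return p[:,:2]/p[:,2:]
def shot(n,fn,crop=None,scale=1):
    st=telemetry.observe(); im=eyes.read_camera(n)[:,:,::-1]
    np.save("pics/"+fn+".npy",im)
    if crop: x0,y0,x1,y1=crop; im=im[y0:y1,x0:x1]
    cv2.imwrite("pics/"+fn+".png",cv2.resize(im,None,fx=scale,fy=scale,interpolation=cv2.INTER_CUBIC)); return st
E
python3 - <<'E'
from h import *
print(telemetry.observe())
for n in("scene","top","wrist"): print(n,eyes.camera_model(n))
shot("top","top0",scale=1.5); shot("scene","scene0",scale=1.5)
E
```

```text
pics
{'time': 0.0, 'qpos': array([ 1.18297705e+00,  3.42728860e-01,  1.52501255e+00,  8.04378163e-06,
        1.27539722e+00, -1.46038614e-01]), 'qvel': array([ 0.00016364, -0.00162983,  0.00085176,  0.00033162, -0.00042523,
        0.00012026]), 'joint_efforts': array([-7.61681604e-04, -4.31236017e+01, -2.44213718e+01,  7.16509810e-02,
        5.60320972e-02, -9.54563370e-05]), 'tool_pos': array([0.12554273, 0.50935186, 0.22604334]), 'tool_rot': array([-3.14006425e+00, -2.32580514e-04,  2.89980947e+00]), 'contact_force': array([ 0.52374182,  0.70616504, -0.05138976]), 'torque': array([ 0.0284945 , -0.01245382,  0.00367708]), 'grip_force': 0.0, 'opening': 0.09186701929279067}
scene {'vertical_fov': 45.46659052449586, 'cx': 256.81952641764013, 'cy': 196.02992377538132, 'rvec': array([ 1.51937474,  2.29471484, -0.67965109]), 'tvec': array([ 0.21569702, -0.386871  ,  1.46555332])}
top {'vertical_fov': 51.727843152021265, 'cx': 258.86307942980267, 'cy': 188.71972698021932, 'rvec': array([ 2.12514433, -2.17672955,  0.14994603]), 'tvec': array([0.01784033, 0.59121202, 1.04277103])}
wrist {'vertical_fov': 70.12076348345214, 'cx': 256.5675201621238, 'cy': 192.07216461889985, 'hand_eye': array([[-1.86787657e-04, -9.57351607e-01, -2.88925364e-01,
         7.92641197e-02],
       [ 9.99999953e-01, -2.48836569e-04,  1.78026742e-04,
        -1.96704618e-04],
       [-2.42329383e-04, -2.88925317e-01,  9.57351609e-01,
        -1.58022807e-01],
       [ 0.00000000e+00,  0.00000000e+00,  0.00000000e+00,
         1.00000000e+00]])}
```

View pics/top0.png

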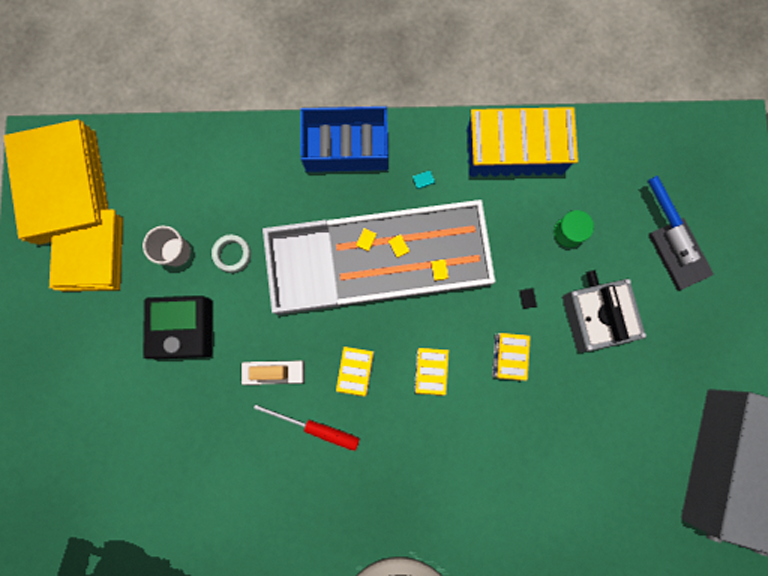

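View pics/scene0.png

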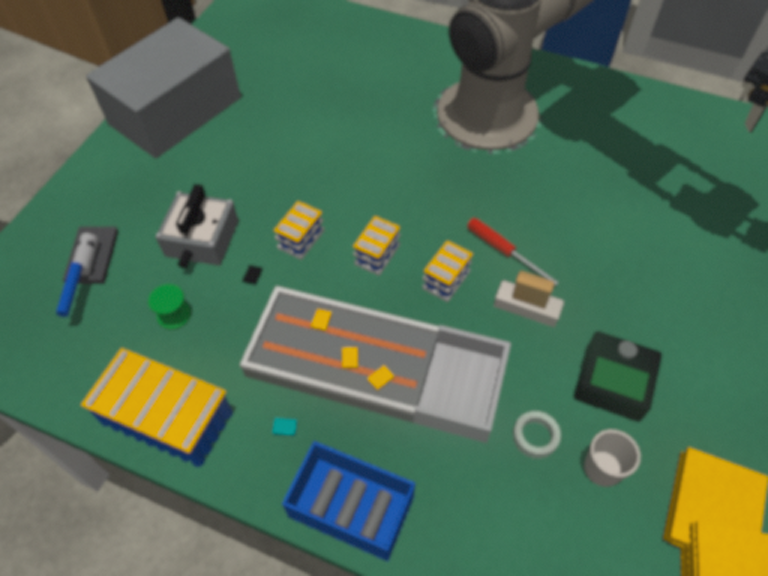

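The top view shows three yellow offcuts on the plate at (367,240), (400,245) and (440,270). Three blocks stand at (355,371), (432,371) and (512,357), the scraper at (272,372) and the isolator at (605,315). The look-alikes are a turquoise piece at (423,179) and a black one at (528,298), and both stay put. I'll confirm in a crop.

Run:
```python
from h import *
im=np.load("pics/top0.npy")
cv2.imwrite("pics/c1.png",cv2.resize(im[125:285,155:435],None,fx=2.85,fy=2.85,interpolation=cv2.INTER_CUBIC))
P=lambda l,z:print(np.round(px2w("top",np.array(l)/1.5,z),4).tolist())
P([(367,240),(400,245),(440,270)],.04)
print("corners rail top"); P([(264,228),(481,201),(494,287),(273,313)],.044)
```

```text
[[0.6726, 0.041, 0.04], [0.6618, -0.0196, 0.04], [0.6135, -0.0915, 0.04]]
corners rail top
[[0.6989, 0.2301, 0.044], [0.7404, -0.1718, 0.044], [0.5792, -0.1881, 0.044], [0.5415, 0.2131, 0.044]]
```

View pics/c1.png

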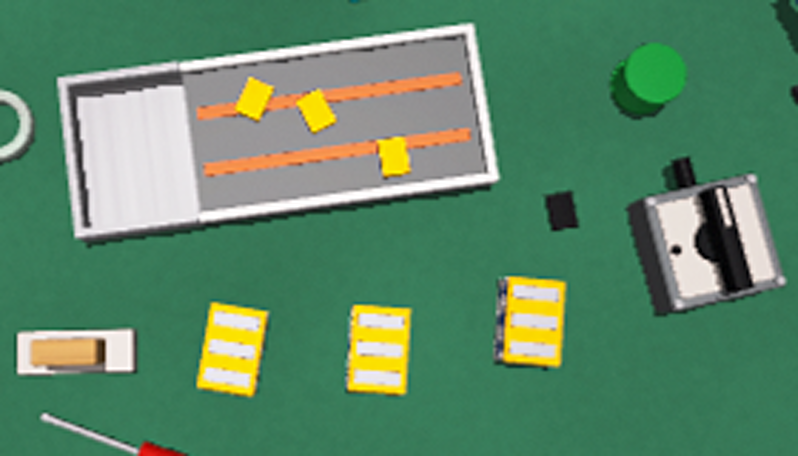

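The crop confirms three offcuts on the plate. The handle's white-line half points up in the image (world +x), the dot is to the left (+y), and all the blocks stand.

```bash
cat >> h.py <<'E'
SC=None
def toplist(l,z,o=(155,125),s=2.85,im=None): return px2w("top",np.array(l,float)/s+np.array(o),z)
E
python3 - <<'E'
from h import *
def rect(n,l,z):
    p=toplist(l,z)[:,:2]; c=p.mean(0); r=cv2.minAreaRect((p*1000).astype(np.float32))
    print(n,np.round(c,4),[round(float(np.hypot(*(p[i]-p[i-1]))),4) for i in range(len(p))],"ang",[round(float(np.degrees(np.arctan2(*(p[i]-p[i-1])[::-1]))),1) for i in range(len(p))])
rect("station",[(58,78),(472,25),(498,180),(78,242)],.044)
rect("iso",[(648,200),(755,176),(785,283),(674,311)],.06)
rect("bar",[(702,190),(723,186),(751,289),(728,294)],.101)
rect("b3",[(507,276),(566,281),(561,366),(503,363)],.056)
rect("b2",[(352,305),(411,307),(406,394),(347,391)],.056)
rect("b1",[(211,303),(269,311),(252,396),(197,387)],.056)
rect("scr base",[(17,332),(134,329),(135,373),(17,374)],.03)
rect("scr grip",[(32,337),(104,337),(104,368),(32,369)],.085)
rect("c1",[(253,76),(275,88),(256,120),(235,108)],.04)
rect("c2",[(296,103),(321,90),(337,119),(313,132)],.04)
rect("c3",[(377,139),(406,136),(411,174),(383,177)],.04)
E
```

```text
station [0.6412 0.0206] [0.161, 0.4058, 0.1542, 0.4048] ang [7.1, -83.9, -173.3, 97.1]
iso [ 0.5222 -0.3873] [0.1056, 0.1044, 0.1031, 0.1077] ang [9.4, -78.8, -168.9, 102.5]
bar [ 0.5214 -0.3815] [0.0956, 0.0195, 0.0951, 0.0213] ang [9.9, -80.6, -169.1, 100.7]
b3 [ 0.4529 -0.2147] [0.0806, 0.0552, 0.0788, 0.0537] ang [-5.5, -96.2, 173.4, 85.7]
b2 [ 0.4308 -0.0695] [0.0791, 0.055, 0.08, 0.0545] ang [-5.1, -93.3, 174.5, 85.8]
b1 [0.4341 0.0665] [0.0781, 0.0546, 0.0794, 0.0515] ang [-10.3, -99.2, 167.4, 79.5]
scr base [0.4347 0.2166] [0.0395, 0.1113, 0.0414, 0.1117] ang [0.6, -89.9, -178.9, 89.1]
scr grip [0.4346 0.213 ] [0.0285, 0.065, 0.0276, 0.0648] ang [0.5, -91.4, 180.0, 89.4]
c1 [0.6744 0.0417] [0.0361, 0.0245, 0.0365, 0.0236] ang [-30.0, -120.5, 148.6, 58.5]
c2 [ 0.6601 -0.0181] [0.033, 0.0275, 0.0325, 0.0265] ang [28.5, -63.4, -153.1, 117.4]
c3 [ 0.6137 -0.0916] [0.0375, 0.0282, 0.0373, 0.0271] ang [6.9, -85.4, -174.7, 94.8]
```

Call:
{"fn": "apply_moves", "kwargs": {"delta_pos": [[0.6,-0.5,0],[0.6,-0.5,0],[0.6,-0.5,0],[0.6,-0.5,0],[0.6,-0.5,0],[0.6,-0.5,0],[0.6,-0.5,0],[0.6,-0.5,0]], "dr": [[0,0,0],[0,0,0],[0,0,0],[0,0,0],[0,0,0],[0,0,0],[0,0,0],[0,0,0]], "jaw": [0,0,0,0,0,0,0,0], "force": 20}}

```text
time: 0.77
tool_pos: [0.3684, 0.3068, 0.2265]
tool_rot: [-3.141, 0.001, 2.897]
contact_force: [0.6, -0.0, 1.3]
opening: 0.0432
grip_force: 0.0
```

Call:
{"fn": "apply_moves", "kwargs": {"delta_pos": [[0.2,-0.78,0],[0.2,-0.78,0],[0.2,-0.78,0],[0.2,-0.78,0],[0.2,-0.78,0],[0.2,-0.78,0],[0.2,-0.78,0],[0.2,-0.78,0]], "dr": [[0,0,0],[0,0,0],[0,0,0],[0,0,0],[0,0,0],[0,0,0],[0,0,0],[0,0,0]], "jaw": [0,0,0,0,0,0,0,0]}}

```text
time: 1.43
tool_pos: [0.4459, -0.0053, 0.2266]
tool_rot: [-3.141, 0.0, 2.898]
contact_force: [0.4, 1.1, 0.6]
opening: 0.0005
grip_force: 0.0
```

Call:
{"fn": "apply_moves", "kwargs": {"delta_pos": [[0.2,-0.78,0],[0.2,-0.78,0],[0.2,-0.78,0],[0.2,-0.78,0],[0.2,-0.78,0],[0.2,-0.78,0],[0.2,-0.78,0],[0.2,-0.78,0]], "dr": [[0,0,0],[0,0,0],[0,0,0],[0,0,0],[0,0,0],[0,0,0],[0,0,0],[0,0,0]], "jaw": [0,0,0,0,0,0,0,0]}}

```text
time: 2.1
tool_pos: [0.5256, -0.3176, 0.2259]
tool_rot: [-3.141, -0.001, 2.898]
contact_force: [0.2, -0.6, 0.4]
opening: 0.0006
grip_force: 0.0
```

Call:
{"fn": "apply_moves", "kwargs": {"delta_pos": [[0.094,-0.27,0],[0.094,-0.27,0],[0.094,-0.27,0],[0.094,-0.27,-0.1],[0.094,-0.27,-0.2],[0.094,-0.27,-0.3],[0.094,-0.27,-0.365],[0.094,-0.27,-0.365]], "dr": [[0,0,0],[0,0,0],[0,0,0],[0,0,0],[0,0,0],[0,0,0],[0,0,0],[0,0,0]], "jaw": [0,0,0,0,0,0,0,0]}}

```text
time: 2.77
tool_pos: [0.5599, -0.4192, 0.0725]
tool_rot: [3.135, -0.012, 2.9]
contact_force: [-0.9, 0.6, -1.6]
opening: 0.0004
grip_force: 0.0
```

Call:
{"fn": "apply_moves", "kwargs": {"delta_pos": [[0,0.03,0],[0,0.06,0],[0,0.09,0],[0,0.12,0],[0,0.14,0],[-0.005,0.16,0],[-0.01,0.175,0],[-0.02,0.185,0]], "dr": [[0,0,0],[0,0,0],[0,0,0],[0,0,0],[0,0,0],[0,0,0],[0,0,0],[0,0,0]], "jaw": [0,0,0,0,0,0,0,0]}}

```text
time: 3.43
tool_pos: [0.5554, -0.3472, 0.0811]
tool_rot: [3.141, 0.0, 2.901]
contact_force: [-0.4, 0.2, 1.1]
opening: 0.0004
grip_force: 0.0
```

Run:
```python
from h import *
s=shot("top","t1",(360,150,450,260),4); print(s["tool_pos"],s["contact_force"])
```

```text
[ 0.55536049 -0.34720312  0.0811339 ] [-0.44449083  0.15609297  1.13626259]
```

View pics/t1.png

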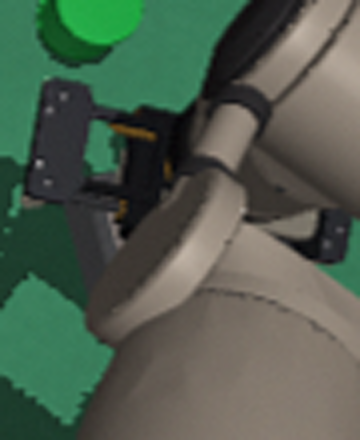

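The arm hides the handle, so I'll retreat towards the scraper, turning as I go, and check then.

Call:
{"fn": "apply_moves", "kwargs": {"delta_pos": [[0,0,0.1],[0,0,0.2],[0,0,0.35],[-0.05,0.1,0.35],[-0.1,0.2,0.35],[-0.1,0.3,0.35],[-0.1,0.4,0.35],[-0.1,0.45,0.35]], "dr": [[0,0,0],[0,0,0],[0,0,0],[0,0,-0.2],[0,0,-0.45],[0,0,-0.7],[0,0,-0.95],[0,0,-1]], "jaw": [0,0,0,0,0,0,0,0]}}

```text
time: 4.15
tool_pos: [0.5142, -0.1653, 0.2213]
tool_rot: [3.141, -0.0, 2.394]
contact_force: [0.9, -0.8, -0.3]
opening: 0.0001
grip_force: 0.0
```

Call:
{"fn": "apply_moves", "kwargs": {"delta_pos": [[-0.1,0.1,0],[-0.15,0.2,0],[-0.2,0.3,0],[-0.2,0.4,0],[-0.2,0.5,0],[-0.2,0.6,0],[-0.2,0.65,0],[-0.2,0.65,0]], "dr": [[0,0,-0.2],[0,0,-0.4],[0,0,-0.6],[0,0,-0.8],[0,0,-1],[0,0,-1],[0,0,-1],[0,0,-1]], "jaw": [0.2,0.4,0.6,0.7,0.7,0.7,0.7,0.7]}}

```text
time: 4.82
tool_pos: [0.4344, 0.097, 0.2211]
tool_rot: [3.14, -0.002, 1.905]
contact_force: [-0.8, 0.3, -0.6]
opening: 0.049
grip_force: 0.0
```

Run:
```python
from h import *
s=shot("top","t2",(155,125,435,285),2.85); print(s["tool_pos"],s["tool_rot"])
```

```text
[0.43438475 0.0969793  0.22111103] [ 3.14034508e+00 -2.03961538e-03  1.90493214e+00]
```

View pics/t2.png

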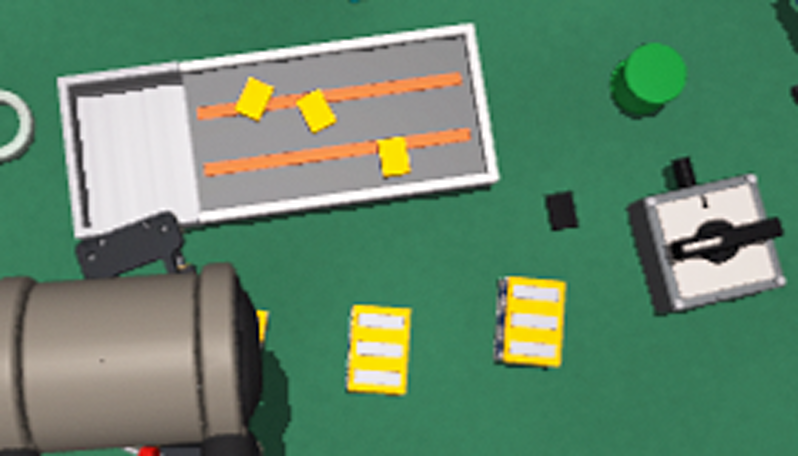

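The handle now points at the dot, so it is off. Next I go over the scraper.

Call:
{"fn": "apply_moves", "kwargs": {"delta_pos": [[0,0.1,0],[0,0.2,0],[0,0.296,0],[0,0.296,0],[0,0.296,0],[0,0.296,0]], "dr": [[0,0,-0.2],[0,0,-0.4],[0,0,-0.6],[0,0,-0.668],[0,0,-0.668],[0,0,-0.668]], "jaw": [0.8,0.8,0.8,0.8,0.8,0.8]}}

```text
time: 5.37
tool_pos: [0.4354, 0.2092, 0.2205]
tool_rot: [-3.141, 0.001, 1.567]
contact_force: [-0.2, 0.3, -0.6]
opening: 0.0732
grip_force: 0.0
```

Run:
```python
from h import *
s=shot("wrist","w1"); print(s["tool_pos"],s["tool_rot"])
print(w2px("wrist",[[.4347,.2145,.085],[.4467,.2445,.085],[.4467,.1845,.085],[.4227,.1845,.085],[.4227,.2445,.085]],s).round(0))
```

```text
[0.43539091 0.20916329 0.22054418] [-3.14118560e+00  8.76668740e-04  1.56716655e+00]
[[257. 178.]
 [268. 151.]
 [268. 204.]
 [246. 204.]
 [246. 151.]]
```

View pics/w1.png

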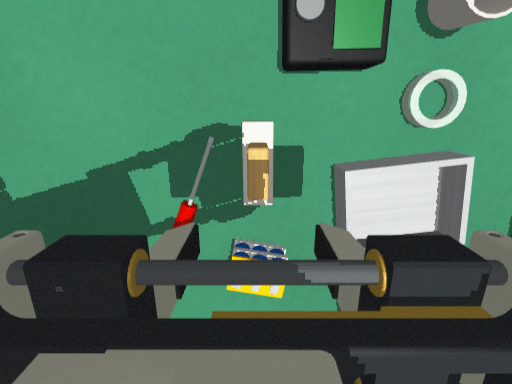

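Call:
{"fn": "apply_moves", "kwargs": {"delta_pos": [[0,0.01,-0.1],[0,0.01,-0.2],[0,0.01,-0.3],[0,0.01,-0.38],[0,0.01,-0.44],[0,0.01,-0.445],[0,0.01,-0.445],[0,0.01,-0.445]], "dr": [[0,0,0],[0,0,0],[0,0,0],[0,0,0],[0,0,0],[0,0,0],[0,0,0],[0,0,0]], "jaw": [0.6,0.6,0.6,0.6,0.6,0.6,0.6,0.6]}}

```text
time: 6.08
tool_pos: [0.4365, 0.2136, 0.044]
tool_rot: [3.14, -0.0, 1.565]
contact_force: [1.0, 0.5, 0.8]
opening: 0.0553
grip_force: 0.0
```

Call:
{"fn": "apply_moves", "kwargs": {"delta_pos": [[0,0,0],[0,0,0],[0,0,0],[0,0,0],[0,0,0],[0,0,0],[0,0,0],[0,0,0]], "dr": [[0,0,0],[0,0,0],[0,0,0],[0,0,0],[0,0,0],[0,0,0],[0,0,0],[0,0,0]], "jaw": [0.2,0.1,0,0,0,0,0,0], "force": 40}}

```text
time: 6.75
tool_pos: [0.4356, 0.2143, 0.043]
tool_rot: [3.141, -0.0, 1.566]
contact_force: [-0.5, 0.2, 2.9]
opening: 0.0238
grip_force: 40.0
```

Call:
{"fn": "apply_moves", "kwargs": {"delta_pos": [[0,0,0.08],[0,0,0.16],[0,0,0.24],[0,0,0.32],[0.05,-0.08,0.32],[0.1,-0.16,0.32],[0.15,-0.24,0.32],[0.15,-0.24,0.32]], "dr": [[0,0,0],[0,0,0],[0,0,-0.15],[0,0,-0.35],[0,0,-0.55],[0,0,-0.75],[0,0,-0.95],[0,0,-1]], "jaw": [0,0,0,0,0,0,0,0]}}

```text
time: 7.42
tool_pos: [0.4983, 0.1132, 0.1705]
tool_rot: [3.139, 0.001, 1.057]
contact_force: [-0.2, -0.8, -2.8]
opening: 0.0237
grip_force: 40.0
```

Call:
{"fn": "apply_moves", "kwargs": {"delta_pos": [[0.05,-0.08,0],[0.1,-0.16,0],[0.15,-0.24,0],[0.2,-0.32,0],[0.25,-0.4,0],[0.25,-0.4,0]], "dr": [[0,0,-0.2],[0,0,-0.4],[0,0,-0.6],[0,0,-0.8],[0,0,-1],[0,0,-1]], "jaw": [0,0,0,0,0,0]}}

```text
time: 7.92
tool_pos: [0.5978, -0.048, 0.1696]
tool_rot: [3.139, 0.0, 0.556]
contact_force: [-1.4, -0.3, -1.4]
opening: 0.0238
grip_force: 40.0
```

Call:
{"fn": "apply_moves", "kwargs": {"delta_pos": [[0.04,-0.06,0],[0.08,-0.12,0],[0.12,-0.18,0],[0.16,-0.25,0],[0.16,-0.25,0],[0.16,-0.25,0]], "dr": [[0,0,-0.2],[0,0,-0.4],[0,0,-0.6],[0,0,-0.8],[0,0,-0.9],[0,0,-0.9]], "jaw": [0,0,0,0,0,0]}}

```text
time: 8.42
tool_pos: [0.6589, -0.1432, 0.1688]
tool_rot: [-3.141, 0.003, 0.112]
contact_force: [-0.0, 0.1, -3.5]
opening: 0.0241
grip_force: 40.0
```

Run:
```python
from h import *
s=shot("wrist","w2"); print(s["tool_pos"],s["tool_rot"],s["opening"],s["qpos"])
```

```text
[ 0.65892963 -0.14317921  0.16884537] [-3.14050623e+00  2.55832626e-03  1.12242544e-01] 0.02405675272887849 [-3.27459727e-01  6.65814065e-01  1.14123447e+00 -1.08873272e-04
  1.33732155e+00  1.13112078e+00]
```

View pics/w2.png

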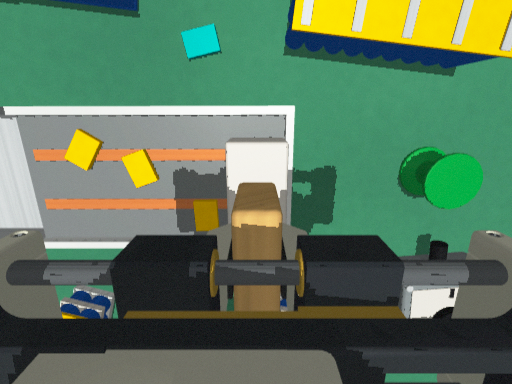

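Run:
```python
from h import *
st=dict(tool_pos=[ 0.65892963,-0.14317921,0.16884537],tool_rot=[-3.14050623,2.55832626e-03,1.12242544e-01])
th=.118; pc=np.array([.6477,-.034]); R=np.array([[np.cos(th),np.sin(th)],[-np.sin(th),np.cos(th)]])
f=lambda p,z:print(((px2w("wrist",p,z,st)[:,:2]-pc)@R.T).round(4).tolist())
f([(294,107),(284,116),(5,107),(20,116)],.044); print("strip ctr"); f([(34,155),(225,155),(46,204),(180,204)],.032)
print("chips");f([(83,150),(140,168),(206,216)],.04)
# same with top
print(((toplist([(472,25),(498,180),(179,65),(198,222)],.044)[:,:2]-pc)@R.T).round(4).tolist())
print(((toplist([(198,114),(461,78),(204,170),(470,134)],.032)[:,:2]-pc)@R.T).round(4).tolist())
```

```text
[[0.0773, -0.1467], [0.0688, -0.1371], [0.079, 0.1386], [0.0704, 0.126]]
strip ctr
[[0.0295, 0.1313], [0.0283, -0.0754], [-0.0267, 0.1312], [-0.0275, -0.0218]]
chips
[[0.0357, 0.0721], [0.0162, 0.0149], [-0.0392, -0.0522]]
[[0.0765, -0.1477], [-0.0777, -0.1475], [0.0773, 0.1404], [-0.0771, 0.142]]
[[0.0292, 0.1291], [0.0284, -0.1307], [-0.0264, 0.1305], [-0.0279, -0.1304]]
```

Call:
{"fn": "apply_moves", "kwargs": {"delta_pos": [[0,0,-0.06],[0,0,-0.12],[0,0,-0.18],[0,0,-0.21],[0,0,-0.22],[0,0,-0.22]], "dr": [[0,0,0.01],[0,0,0.01],[0,0,0.01],[0,0,0.01],[0,0,0.01],[0,0,0.01]], "jaw": [0,0,0,0,0,0]}}

```text
time: 8.97
tool_pos: [0.6587, -0.1409, 0.082]
tool_rot: [-3.141, 0.002, 0.123]
contact_force: [-0.6, 0.3, -1.1]
opening: 0.0238
grip_force: 40.0
```

Call:
{"fn": "apply_moves", "kwargs": {"delta_pos": [[0,0,-0.014],[0,0,-0.014],[0,0,-0.014],[0,0,-0.014]], "dr": [[0,0,0],[0,0,0],[0,0,0],[0,0,0]], "jaw": [0,0,0,0]}}

```text
time: 9.3
tool_pos: [0.6597, -0.142, 0.0782]
tool_rot: [3.141, -0.001, 0.121]
contact_force: [-1.0, 0.2, -2.4]
opening: 0.0237
grip_force: 40.0
```

Call:
{"fn": "apply_moves", "kwargs": {"delta_pos": [[-0.004,0.035,0],[-0.008,0.07,0],[-0.012,0.105,0],[-0.016,0.14,0],[-0.02,0.175,0],[-0.025,0.21,0],[-0.029,0.245,0],[-0.033,0.28,0]], "dr": [[0,0,0],[0,0,0],[0,0,0],[0,0,0],[0,0,0],[0,0,0],[0,0,0],[0,0,0]], "jaw": [0,0,0,0,0,0,0,0]}}

```text
time: 9.97
tool_pos: [0.6459, -0.0281, 0.0772]
tool_rot: [3.141, -0.0, 0.121]
contact_force: [0.2, -0.4, -2.7]
opening: 0.0241
grip_force: 40.0
```

Call:
{"fn": "apply_moves", "kwargs": {"delta_pos": [[-0.004,0.03,0],[-0.007,0.06,0],[-0.011,0.09,0],[-0.014,0.12,0],[-0.018,0.15,0],[-0.021,0.18,0],[-0.025,0.21,0],[-0.028,0.24,0]], "dr": [[0,0,0],[0,0,0],[0,0,0],[0,0,0],[0,0,0],[0,0,0],[0,0,0],[0,0,0]], "jaw": [0,0,0,0,0,0,0,0]}}

```text
time: 10.63
tool_pos: [0.6347, 0.0673, 0.0771]
tool_rot: [3.142, 0.0, 0.121]
contact_force: [0.3, -0.6, -2.8]
opening: 0.0237
grip_force: 40.0
```

Call:
{"fn": "apply_moves", "kwargs": {"delta_pos": [[-0.004,0.03,0],[-0.007,0.06,0],[-0.011,0.09,0],[-0.014,0.12,0],[-0.018,0.15,0],[-0.018,0.15,0]], "dr": [[0,0,0],[0,0,0],[0,0,0],[0,0,0],[0,0,0],[0,0,0]], "jaw": [0,0,0,0,0,0]}}

```text
time: 11.13
tool_pos: [0.6272, 0.1289, 0.0771]
tool_rot: [-3.141, 0.0, 0.123]
contact_force: [-0.2, 0.4, -2.0]
opening: 0.0237
grip_force: 40.0
```

Call:
{"fn": "apply_moves", "kwargs": {"delta_pos": [[0,0,0.1],[0,0,0.2],[0,0,0.25],[-0.08,0,0.25],[-0.16,0,0.25],[-0.24,0,0.25],[-0.32,0,0.25],[-0.4,0,0.25]], "dr": [[0,0,0],[0,0,0],[0,0,0],[0,0,0],[0,0,0],[0,0,0],[0,0,0],[0,0,0]], "jaw": [0,0,0,0,0,0,0,0]}}

```text
time: 11.8
tool_pos: [0.4661, 0.1258, 0.1772]
tool_rot: [3.141, -0.0, 0.12]
contact_force: [-0.4, -0.1, -1.6]
opening: 0.0241
grip_force: 40.0
```

Run:
```python
from h import *
s=shot("scene","s2",(80,120,380,320),2.6); print(s["tool_pos"],s["tool_rot"],s["opening"])
shot("top","t3",(155,125,435,285),2.85)
```

```text
[0.46614743 0.12575789 0.17719535] [ 3.14125423e+00 -3.10690889e-04  1.20348029e-01] 0.024149942822016216
```

View pics/t3.png

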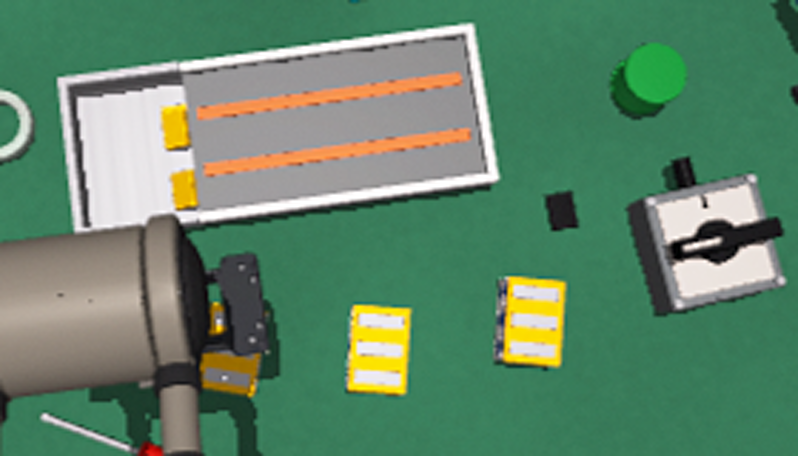

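View pics/s2.png

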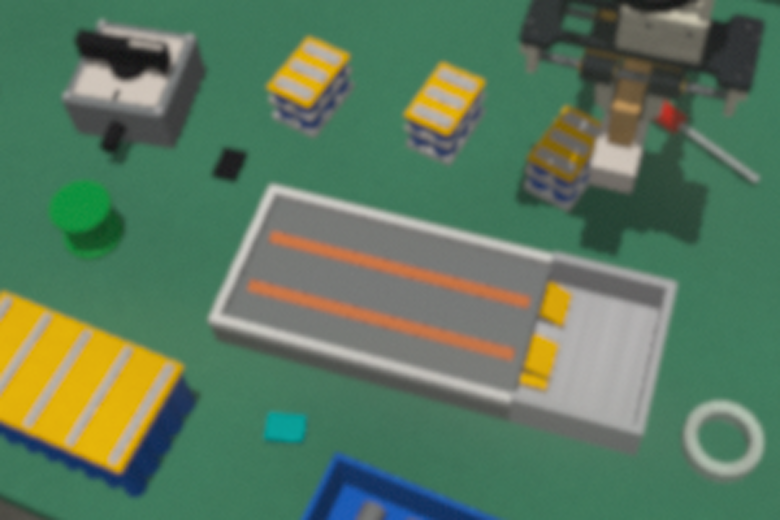

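All three offcuts are in the tray: one at (555,303) and two stacked at (540,360) in the scene crop. I'll set the scraper down in free bench space at about (0.452, 0.215).

Call:
{"fn": "apply_moves", "kwargs": {"delta_pos": [[-0.02,0.1,0],[-0.035,0.19,0],[-0.035,0.225,0],[-0.035,0.225,-0.08],[-0.035,0.225,-0.16],[-0.035,0.225,-0.24],[-0.035,0.225,-0.29],[-0.035,0.225,-0.315]], "dr": [[0,0,0],[0,0,0],[0,0,0],[0,0,0],[0,0,0],[0,0,0],[0,0,0],[0,0,0]], "jaw": [0,0,0,0,0,0,0,0]}}

```text
time: 12.57
tool_pos: [0.4527, 0.2156, 0.0485]
tool_rot: [3.141, 0.004, 0.121]
contact_force: [-0.1, 0.4, -2.4]
opening: 0.0241
grip_force: 40.0
```

Call:
{"fn": "apply_moves", "kwargs": {"delta_pos": [[0,0,-0.005],[0,0,-0.01],[0,0,-0.015],[0,0,-0.015]], "dr": [[0,0,0],[0,0,0],[0,0,0],[0,0,0]], "jaw": [0,0,0,0]}}

```text
time: 12.9
tool_pos: [0.4547, 0.2163, 0.0461]
tool_rot: [-3.141, -0.002, 0.121]
contact_force: [-0.2, 0.3, -2.6]
opening: 0.0239
grip_force: 40.0
```

Call:
{"fn": "apply_moves", "kwargs": {"delta_pos": [[0,0,-0.003],[0,0,-0.006],[0,0,-0.007],[0,0,-0.007]], "dr": [[0,0,0],[0,0,0],[0,0,0],[0,0,0]], "jaw": [0,0,0,0]}}

```text
time: 13.23
tool_pos: [0.4542, 0.2163, 0.0431]
tool_rot: [-3.141, -0.001, 0.121]
contact_force: [0.4, -0.3, 2.4]
opening: 0.0237
grip_force: 40.0
```

Call:
{"fn": "apply_moves", "kwargs": {"delta_pos": [[0,0,0],[0,0,0],[0,0,0],[0,0,0],[0,0,0.05],[0,0,0.15],[0,0,0.25],[0,0,0.35]], "dr": [[0,0,0],[0,0,0],[0,0,0],[0,0,0],[0,0,0],[0,0,0],[0,0,0],[0,0,0]], "jaw": [0.3,0.6,0.6,0.6,0.6,0.6,0.8,1]}}

```text
time: 13.9
tool_pos: [0.4531, 0.216, 0.1837]
tool_rot: [3.141, 0.001, 0.121]
contact_force: [0.1, 0.9, -1.1]
opening: 0.0641
grip_force: 0.0
```

```bash
cat >> h.py <<'E'
def blocks(n="top",xr=(.34,.53),z=.056,st=None,amin=.002):
    s=telemetry.observe() if st is None else st
    im=eyes.read_camera(n); hsv=cv2.cvtColor(np.ascontiguousarray(im),cv2.COLOR_RGB2HSV)
    m=cv2.inRange(hsv,(20,120,110),(34,255,255))
    m=cv2.morphologyEx(m,cv2.MORPH_CLOSE,np.ones((9,9) if n=="top" else (21,21)))
    for c in cv2.findContours(m,cv2.RETR_EXTERNAL,cv2.CHAIN_APPROX_NONE)[0]:
        p=px2w(n,c[:,0,:].astype(float),z,s)[:,:2].astype(np.float32)
        r=cv2.minAreaRect(p); (a,b),(w,h),g=r
        if w<h: w,h,g=h,w,g-90
        if w*h>amin and w<.13 and xr[0]<a<xr[1]+.3: print(n,"ctr",round(a,4),round(b,4),"size",round(w,4),round(h,4),"ang",round(((g+90)%180-90)/57.3,3))
E
python3 -c "
from h import *
blocks(); print(telemetry.observe()['tool_pos'])"
```

```text
top ctr 0.4312 -0.0688 size 0.0801 0.0541 ang -0.098
top ctr 0.4347 0.0677 size 0.0798 0.0543 ang -0.188
top ctr 0.4537 -0.2139 size 0.0801 0.0539 ang -0.116
top ctr 0.6167 0.1148 size 0.0994 0.0238 ang 0.108
[0.45711987 0.21732504 0.19191485]
```

Call:
{"fn": "apply_moves", "kwargs": {"delta_pos": [[0,-0.1,0],[0,-0.2,0],[0,-0.3,0],[0,-0.4,0],[0,-0.5,0],[0,-0.6,0],[0,-0.7,0],[0,-0.8,0]], "dr": [[0,0,-0.06],[0,0,-0.12],[0,0,-0.18],[0,0,-0.24],[0,0,-0.3],[0,0,-0.36],[0,0,-0.42],[0,0,-0.47]], "jaw": [1,1,1,1,1,1,1,1]}}

```text
time: 14.62
tool_pos: [0.4533, -0.1057, 0.1822]
tool_rot: [3.142, -0.0, -0.116]
contact_force: [1.4, 1.0, 0.5]
opening: 0.0921
grip_force: 0.0
```

Call:
{"fn": "apply_moves", "kwargs": {"delta_pos": [[0,-0.1,0],[0,-0.2,0],[0,-0.277,0],[0,-0.277,-0.05],[0,-0.277,-0.1],[0,-0.277,-0.15],[0,-0.277,-0.15],[0,-0.277,-0.15]], "dr": [[0,0,0],[0,0,0],[0,0,0],[0,0,0],[0,0,0],[0,0,0],[0,0,0],[0,0,0]], "jaw": [1,1,1,1,1,1,1,1]}}

```text
time: 15.28
tool_pos: [0.4532, -0.2143, 0.1217]
tool_rot: [-3.141, 0.002, -0.114]
contact_force: [1.0, 0.6, 0.2]
opening: 0.0919
grip_force: 0.0
```

```bash
python3 -c "
from h import *
s=telemetry.observe(); print(s['tool_pos'],s['tool_rot']); blocks('wrist')
blocks()"
```

```text
[ 0.45316433 -0.21433916  0.12170839] [-3.14057656e+00  2.16441040e-03 -1.14285156e-01]
wrist ctr 0.4233 -0.069 size 0.0958 0.054 ang -0.103
wrist ctr 0.4542 -0.2137 size 0.0774 0.0517 ang -0.117
top ctr 0.4312 -0.0687 size 0.0801 0.0542 ang -0.102
top ctr 0.4347 0.0677 size 0.0798 0.0543 ang -0.188
top ctr 0.6167 0.1148 size 0.0994 0.0238 ang 0.108
```

Call:
{"fn": "apply_moves", "kwargs": {"delta_pos": [[0.002,0,-0.07],[0.002,0,-0.14],[0.002,0,-0.2],[0.002,0,-0.24],[0.002,0,-0.255],[0.002,0,-0.255],[0.002,0,-0.255]], "dr": [[0,0,0],[0,0,0],[0,0,0],[0,0,0],[0,0,0],[0,0,0],[0,0,0]], "jaw": [1,1,1,1,1,1,1]}}

```text
time: 15.97
tool_pos: [0.4554, -0.2151, 0.0215]
tool_rot: [3.141, -0.002, -0.114]
contact_force: [-0.8, -0.2, -0.3]
opening: 0.0918
grip_force: 0.0
```

Call:
{"fn": "apply_moves", "kwargs": {"delta_pos": [[0,0,0],[0,0,0],[0,0,0],[0,0,0],[0,0,0],[0,0,0]], "dr": [[0,0,0],[0,0,0],[0,0,0],[0,0,0],[0,0,0],[0,0,0]], "jaw": [0.4,0.4,0.4,0.4,0.4,0.4], "force": 45}}

```text
time: 16.47
tool_pos: [0.4546, -0.2147, 0.0205]
tool_rot: [3.141, -0.0, -0.114]
contact_force: [0.4, -0.3, 0.4]
opening: 0.0564
grip_force: 0.0
```

Call:
{"fn": "apply_moves", "kwargs": {"delta_pos": [[0,0,0],[0,0,0],[0,0,0],[0,0,0.06],[0,0,0.12],[0,0,0.2],[0,0,0.225],[0,0,0.225]], "dr": [[0,0,0],[0,0,0],[0,0,0],[0,0,0],[0,0,0],[0,0,0],[0,0,0],[0,0,0]], "jaw": [0.4,0.4,0.4,0.4,0.4,0.4,0.4,0.4], "force": 45}}

```text
time: 17.13
tool_pos: [0.4558, -0.2156, 0.1122]
tool_rot: [3.139, -0.004, -0.114]
contact_force: [0.6, 0.4, -5.3]
opening: 0.0516
grip_force: 45.0
```

Call:
{"fn": "apply_moves", "kwargs": {"delta_pos": [[0.08,0.035,0],[0.16,0.07,0],[0.24,0.105,0],[0.32,0.14,0],[0.4,0.175,0],[0.48,0.21,0],[0.51,0.223,0],[0.51,0.223,0]], "dr": [[0,0,0.08],[0,0,0.16],[0,0,0.24],[0,0,0.32],[0,0,0.4],[0,0,0.464],[0,0,0.464],[0,0,0.464]], "jaw": [0.4,0.4,0.4,0.4,0.4,0.4,0.4,0.4]}}

```text
time: 17.8
tool_pos: [0.6599, -0.1231, 0.1063]
tool_rot: [-3.14, 0.002, 0.121]
contact_force: [-1.5, -0.1, -4.5]
opening: 0.0518
grip_force: 45.0
```

Call:
{"fn": "apply_moves", "kwargs": {"delta_pos": [[-0.003,-0.005,-0.04],[-0.003,-0.005,-0.08],[-0.003,-0.005,-0.11],[-0.003,-0.005,-0.125],[-0.003,-0.005,-0.125],[-0.003,-0.005,-0.125]], "dr": [[0,0,0],[0,0,0],[0,0,0],[0,0,0],[0,0,0],[0,0,0]], "jaw": [0.4,0.4,0.4,0.4,0.4,0.4]}}

```text
time: 18.3
tool_pos: [0.6569, -0.1276, 0.0597]
tool_rot: [-3.141, 0.001, 0.117]
contact_force: [1.0, -0.0, -4.2]
opening: 0.0514
grip_force: 45.0
```

Call:
{"fn": "apply_moves", "kwargs": {"delta_pos": [[0.003,0,-0.006],[0.003,0,-0.012],[0.003,0,-0.017],[0.003,0,-0.018],[0.003,0,-0.018]], "dr": [[0,0,0],[0,0,0],[0,0,0],[0,0,0],[0,0,0]], "jaw": [0.4,0.4,0.4,0.4,0.4]}}

```text
time: 18.72
tool_pos: [0.6584, -0.1274, 0.0532]
tool_rot: [3.141, 0.0, 0.118]
contact_force: [0.4, -0.6, -3.7]
opening: 0.052
grip_force: 45.0
```

Call:
{"fn": "apply_moves", "kwargs": {"delta_pos": [[0,0,-0.002],[0,0,-0.003],[0,0,-0.003],[0,0,-0.003]], "dr": [[0,0,0],[0,0,0],[0,0,0],[0,0,0]], "jaw": [0.4,0.4,0.4,0.4]}}

```text
time: 19.05
tool_pos: [0.6587, -0.1275, 0.0525]
tool_rot: [3.141, -0.001, 0.118]
contact_force: [-0.9, 0.5, 0.1]
opening: 0.0518
grip_force: 45.0
```

Call:
{"fn": "apply_moves", "kwargs": {"delta_pos": [[0,0,0],[0,0,0],[0,0,0],[0,0,0.08],[0,0,0.16],[0,0,0.24],[0,0,0.3],[0,0,0.3]], "dr": [[0,0,0],[0,0,0],[0,0,0],[0,0,0],[0,0,0],[0,0,0],[0,0,0],[0,0,0]], "jaw": [0.7,0.75,0.75,0.75,0.75,0.75,0.9,1]}}

```text
time: 19.72
tool_pos: [0.6614, -0.1283, 0.179]
tool_rot: [3.137, -0.011, 0.118]
contact_force: [1.0, -0.0, 0.7]
opening: 0.0778
grip_force: 0.0
```

```bash
cat >> h.py <<'E'
def st_frame(x,y):
    th=.118; d=np.array([x-.648,y+.034]); return np.array([[np.cos(th),np.sin(th)],[-np.sin(th),np.cos(th)]])@d
E
python3 -c "
from h import *
s=telemetry.observe(); print(s['tool_pos'],s['tool_rot']); blocks('wrist',z=.088)
blocks()"
```

```text
[ 0.66138238 -0.12827982  0.17896651] [ 3.13669858 -0.01072303  0.11790142]
wrist ctr 0.6583 -0.1272 size 0.0771 0.052 ang 0.116
top ctr 0.4347 0.0677 size 0.0798 0.0543 ang -0.188
top ctr 0.6167 0.1148 size 0.0994 0.0238 ang 0.108
```

Call:
{"fn": "apply_moves", "kwargs": {"delta_pos": [[-0.09,0.02,0],[-0.18,0.045,0],[-0.27,0.07,0],[-0.36,0.09,0],[-0.45,0.115,0],[-0.54,0.14,0],[-0.568,0.147,-0.06],[-0.568,0.147,-0.12]], "dr": [[0,0,-0.07],[0,0,-0.14],[0,0,-0.21],[0,0,-0.28],[0,0,-0.35],[0,0,-0.42],[0,0,-0.436],[0,0,-0.436]], "jaw": [1,1,1,1,1,1,1,1]}}

```text
time: 20.48
tool_pos: [0.4281, -0.0675, 0.1235]
tool_rot: [-3.142, 0.001, -0.1]
contact_force: [0.8, 0.2, -0.7]
opening: 0.0919
grip_force: 0.0
```

```bash
python3 -c "
from h import *
import time
eyes.read_camera('top')
s=telemetry.observe(); print(s['tool_pos'],s['tool_rot']); blocks('wrist')
blocks()"
```

```text
[ 0.42682302 -0.06718097  0.11905347] [-3.13987279  0.00778346 -0.1003974 ]
wrist ctr 0.435 0.0668 size 0.0788 0.0535 ang -0.185
wrist ctr 0.4317 -0.0685 size 0.0776 0.0522 ang -0.1
top ctr 0.4347 0.0677 size 0.0798 0.0543 ang -0.188
top ctr 0.6173 0.1149 size 0.0981 0.0238 ang 0.106
top ctr 0.6652 -0.1316 size 0.0815 0.0541 ang 0.125
```

Call:
{"fn": "apply_moves", "kwargs": {"delta_pos": [[0.008,-0.003,-0.07],[0.008,-0.003,-0.14],[0.008,-0.003,-0.2],[0.008,-0.003,-0.235],[0.008,-0.003,-0.246],[0.008,-0.003,-0.246],[0.008,-0.003,-0.246]], "dr": [[0,0,0],[0,0,0],[0,0,0],[0,0,0],[0,0,0],[0,0,0],[0,0,0]], "jaw": [1,1,1,1,1,1,1]}}

```text
time: 21.22
tool_pos: [0.4354, -0.0702, 0.0262]
tool_rot: [3.141, -0.001, -0.1]
contact_force: [0.2, -0.3, -0.7]
opening: 0.0918
grip_force: 0.0
```

Call:
{"fn": "apply_moves", "kwargs": {"delta_pos": [[0,0,0],[0,0,0],[0,0,0],[0,0,0],[0,0,0],[0,0,0],[0,0,0],[0,0,0]], "dr": [[0,0,0],[0,0,0],[0,0,0],[0,0,0],[0,0,0],[0,0,0],[0,0,0],[0,0,0]], "jaw": [0.4,0.4,0.4,0.4,0.4,0.4,0.4,0.4], "force": 45}}

```text
time: 21.88
tool_pos: [0.4346, -0.0697, 0.0257]
tool_rot: [-3.142, -0.0, -0.1]
contact_force: [-0.6, 0.8, 2.1]
opening: 0.0518
grip_force: 45.0
```

Call:
{"fn": "apply_moves", "kwargs": {"delta_pos": [[0,0,0.06],[0,0,0.14],[0,0,0.21],[0,0,0.225],[0.08,0.01,0.225],[0.16,0.025,0.225],[0.24,0.04,0.225],[0.32,0.05,0.225]], "dr": [[0,0,0],[0,0,0],[0,0,0],[0,0,0],[0,0,0.05],[0,0,0.1],[0,0,0.15],[0,0,0.2]], "jaw": [0.4,0.4,0.4,0.4,0.4,0.4,0.4,0.4]}}

```text
time: 22.55
tool_pos: [0.5629, -0.0492, 0.1139]
tool_rot: [-3.141, 0.002, 0.001]
contact_force: [-0.0, -1.0, -4.9]
opening: 0.0519
grip_force: 45.0
```

Call:
{"fn": "apply_moves", "kwargs": {"delta_pos": [[0.08,0.015,0],[0.16,0.03,0],[0.22,0.04,0],[0.221,0.04,0],[0.221,0.04,-0.05],[0.221,0.04,-0.09],[0.221,0.04,-0.11],[0.221,0.04,-0.11]], "dr": [[0,0,0.08],[0,0,0.16],[0,0,0.236],[0,0,0.236],[0,0,0.236],[0,0,0.236],[0,0,0.236],[0,0,0.236]], "jaw": [0.4,0.4,0.4,0.4,0.4,0.4,0.4,0.4]}}

```text
time: 23.22
tool_pos: [0.6482, -0.0337, 0.0676]
tool_rot: [-3.14, 0.007, 0.117]
contact_force: [-0.2, 0.2, -3.8]
opening: 0.0517
grip_force: 45.0
```

Call:
{"fn": "apply_moves", "kwargs": {"delta_pos": [[0.003,0,-0.01],[0.003,0,-0.018],[0.003,0,-0.022],[0.003,0,-0.022],[0.003,0,-0.022]], "dr": [[0,0,0],[0,0,0],[0,0,0],[0,0,0],[0,0,0]], "jaw": [0.4,0.4,0.4,0.4,0.4]}}

```text
time: 23.63
tool_pos: [0.6523, -0.0339, 0.0633]
tool_rot: [3.141, -0.001, 0.118]
contact_force: [0.6, -0.0, -4.0]
opening: 0.0515
grip_force: 45.0
```

Call:
{"fn": "apply_moves", "kwargs": {"delta_pos": [[-0.002,0,-0.006],[-0.002,0,-0.011],[-0.002,0,-0.014],[-0.002,0,-0.015],[-0.002,0,-0.015]], "dr": [[0,0,0],[0,0,0],[0,0,0],[0,0,0],[0,0,0]], "jaw": [0.4,0.4,0.4,0.4,0.4]}}

```text
time: 24.05
tool_pos: [0.6513, -0.0338, 0.0577]
tool_rot: [3.141, -0.0, 0.118]
contact_force: [-4.0, -0.1, 5.6]
opening: 0.0519
grip_force: 45.0
```

Contact. I'll release, lift and check.

Call:
{"fn": "apply_moves", "kwargs": {"delta_pos": [[0,0,0],[0,0,0],[0,0,0],[0,0,0.08],[0,0,0.16],[0,0,0.24],[0,0,0.3],[0,0,0.3]], "dr": [[0,0,0],[0,0,0],[0,0,0],[0,0,0],[0,0,0],[0,0,0],[0,0,0],[0,0,0]], "jaw": [0.7,0.75,0.75,0.75,0.75,0.75,0.9,1]}}

```text
time: 24.72
tool_pos: [0.6543, -0.0343, 0.1832]
tool_rot: [3.138, -0.011, 0.118]
contact_force: [0.1, -0.2, 0.7]
opening: 0.0779
grip_force: 0.0
```

```bash
python3 -c "
from h import *
eyes.read_camera('top')
s=telemetry.observe(); print(s['tool_pos'],s['tool_rot']); blocks('wrist',z=.088)
blocks()"
```

```text
[ 0.65310249 -0.03411761  0.18016329] [ 3.1394906  -0.00680291  0.11787588]
wrist ctr 0.6581 -0.1264 size 0.0782 0.0528 ang 0.123
wrist ctr 0.6483 -0.0338 size 0.0779 0.0519 ang 0.122
wrist ctr 0.8146 -0.1885 size 0.0828 0.0405 ang -1.508
top ctr 0.6173 0.1149 size 0.0981 0.0238 ang 0.106
top ctr 0.6439 -0.0372 size 0.0593 0.0522 ang 0.12
```

Call:
{"fn": "apply_moves", "kwargs": {"delta_pos": [[-0.09,0.04,0],[-0.18,0.08,0],[-0.27,0.125,0],[-0.36,0.17,0],[-0.45,0.21,0],[-0.541,0.254,0],[-0.541,0.254,-0.06],[-0.541,0.254,-0.12]], "dr": [[0,0,-0.1],[0,0,-0.2],[0,0,-0.3],[0,0,-0.4],[0,0,-0.5],[0,0,-0.612],[0,0,-0.612],[0,0,-0.612]], "jaw": [1,1,1,1,1,1,1,1]}}

```text
time: 25.53
tool_pos: [0.4332, 0.0687, 0.1284]
tool_rot: [-3.141, -0.001, -0.187]
contact_force: [0.6, -0.0, 0.6]
opening: 0.0918
grip_force: 0.0
```

```bash
python3 -c "
from h import *
eyes.read_camera('top')
s=telemetry.observe(); print(s['tool_pos'],s['tool_rot']); blocks('wrist')
blocks()"
```

```text
[0.43094671 0.06827848 0.12374791] [ 3.14024116  0.00731737 -0.1871763 ]
wrist ctr 0.4355 0.0682 size 0.0772 0.0519 ang -0.188
top ctr 0.6173 0.1149 size 0.0981 0.0238 ang 0.106
top ctr 0.6546 -0.035 size 0.0818 0.0548 ang 0.118
top ctr 0.6652 -0.1316 size 0.0815 0.0541 ang 0.125
```

Call:
{"fn": "apply_moves", "kwargs": {"delta_pos": [[0.001,0,-0.07],[0.001,0,-0.14],[0.001,0,-0.21],[0.001,0,-0.25],[0.001,0,-0.265],[0.001,0,-0.265],[0.001,0,-0.265]], "dr": [[0,0,0],[0,0,0],[0,0,0],[0,0,0],[0,0,0],[0,0,0],[0,0,0]], "jaw": [1,1,1,1,1,1,1]}}

```text
time: 26.27
tool_pos: [0.4361, 0.0676, 0.0234]
tool_rot: [-3.142, -0.001, -0.188]
contact_force: [-0.0, -1.1, 0.2]
opening: 0.092
grip_force: 0.0
```

Call:
{"fn": "apply_moves", "kwargs": {"delta_pos": [[0,0,0],[0,0,0],[0,0,0],[0,0,0],[0,0,0],[0,0,0],[0,0,0],[0,0,0]], "dr": [[0,0,0],[0,0,0],[0,0,0],[0,0,0],[0,0,0],[0,0,0],[0,0,0],[0,0,0]], "jaw": [0.4,0.4,0.4,0.4,0.4,0.4,0.4,0.4], "force": 45}}

```text
time: 26.93
tool_pos: [0.4354, 0.0678, 0.0229]
tool_rot: [-3.142, -0.0, -0.188]
contact_force: [-0.1, 1.2, 3.3]
opening: 0.0519
grip_force: 45.0
```

Call:
{"fn": "apply_moves", "kwargs": {"delta_pos": [[0,0,0.06],[0,0,0.14],[0,0,0.21],[0,0,0.225],[0.08,-0.01,0.225],[0.16,-0.015,0.225],[0.24,-0.02,0.225],[0.3,-0.025,0.225]], "dr": [[0,0,0],[0,0,0],[0,0,0],[0,0,0.05],[0,0,0.12],[0,0,0.2],[0,0,0.28],[0,0,0.35]], "jaw": [0.4,0.4,0.4,0.4,0.4,0.4,0.4,0.4]}}

```text
time: 27.6
tool_pos: [0.557, 0.0575, 0.1121]
tool_rot: [3.141, 0.0, -0.011]
contact_force: [0.9, 0.1, -4.5]
opening: 0.0515
grip_force: 45.0
```

Call:
{"fn": "apply_moves", "kwargs": {"delta_pos": [[0.08,-0.007,0],[0.16,-0.014,0],[0.205,-0.018,0],[0.206,-0.018,0],[0.206,-0.018,-0.05],[0.206,-0.018,-0.09],[0.206,-0.018,-0.12],[0.206,-0.018,-0.13]], "dr": [[0,0,0.08],[0,0,0.16],[0,0,0.262],[0,0,0.262],[0,0,0.262],[0,0,0.262],[0,0,0.262],[0,0,0.262]], "jaw": [0.4,0.4,0.4,0.4,0.4,0.4,0.4,0.4]}}

```text
time: 28.27
tool_pos: [0.6352, 0.0507, 0.0575]
tool_rot: [-3.141, 0.006, 0.117]
contact_force: [0.3, 0.7, -4.8]
opening: 0.0516
grip_force: 45.0
```

Call:
{"fn": "apply_moves", "kwargs": {"delta_pos": [[0,0,0],[0,0,0],[0,0,0]], "dr": [[0,0,0],[0,0,0],[0,0,0]], "jaw": [0.4,0.4,0.4]}}

```text
time: 28.52
tool_pos: [0.6383, 0.0506, 0.0618]
tool_rot: [3.141, -0.002, 0.118]
contact_force: [-0.1, 0.1, -3.9]
opening: 0.0518
grip_force: 45.0
```

Need z ≈ 0.0549, so lower about 7 mm.

Call:
{"fn": "apply_moves", "kwargs": {"delta_pos": [[0,0,-0.006],[0,0,-0.012],[0,0,-0.016],[0,0,-0.018],[0,0,-0.018],[0,0,-0.018]], "dr": [[0,0,0],[0,0,0],[0,0,0],[0,0,0],[0,0,0],[0,0,0]], "jaw": [0.4,0.4,0.4,0.4,0.4,0.4]}}

```text
time: 29.02
tool_pos: [0.6379, 0.0505, 0.0549]
tool_rot: [3.141, -0.001, 0.118]
contact_force: [-3.9, -0.8, 6.5]
opening: 0.0514
grip_force: 45.0
```

Call:
{"fn": "apply_moves", "kwargs": {"delta_pos": [[0,0,0],[0,0,0],[0,0,0],[0,0,0.08],[0,0,0.16],[0,0,0.24],[0,0,0.3],[0,0,0.3]], "dr": [[0,0,0],[0,0,0],[0,0,0],[0,0,0],[0,0,0],[0,0,0],[0,0,0],[0,0,0]], "jaw": [0.7,0.7,0.7,0.7,0.7,0.7,0.5,0]}}

```text
time: 29.68
tool_pos: [0.6407, 0.0505, 0.1799]
tool_rot: [3.14, -0.011, 0.118]
contact_force: [0.7, 0.3, 0.4]
opening: 0.055
grip_force: 0.0
```

Call:
{"fn": "apply_moves", "kwargs": {"delta_pos": [[-0.09,0,0],[-0.18,0,0],[-0.27,0,0],[-0.36,0,0],[-0.45,0,0],[-0.5,0,0],[-0.5,0,0],[-0.5,0,0]], "dr": [[0,0,0],[0,0,0],[0,0,0],[0,0,0],[0,0,0],[0,0,0],[0,0,0],[0,0,0]], "jaw": [0,0,0,0,0,0,0,0]}}

```text
time: 30.35
tool_pos: [0.4374, 0.0506, 0.1737]
tool_rot: [3.141, -0.001, 0.118]
contact_force: [0.8, 0.1, 0.4]
opening: 0.0027
grip_force: 0.0
```

```bash
python3 -c "
from h import *
s=shot('top','t4',(155,125,435,285),2.85); print(s['tool_pos'],s['tool_rot']); blocks('top',z=.088)
"
```

```text
[0.43742015 0.05056716 0.17372625] [ 3.14132441e+00 -9.57417866e-04  1.17737560e-01]
top ctr 0.6116 0.1115 size 0.096 0.0231 ang 0.108
top ctr 0.6585 -0.1274 size 0.079 0.0525 ang 0.125
top ctr 0.6606 0.0013 size 0.1202 0.1119 ang -1.457
```

View pics/t4.png

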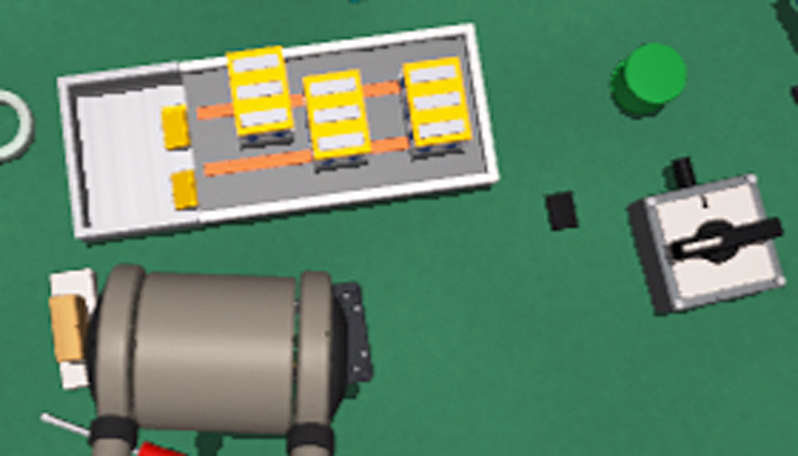

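The last-placed block at (260,93) sits about 3 cm off line towards +x, so it was knocked aside. The handle is still off. I'll measure the block and set it again.

```bash
python3 -c "
from h import *
p=toplist([(227,54),(284,46),(292,133),(236,141)],.088)[:,:2]; c=p.mean(0); print(c,st_frame(*c),[np.hypot(*(p[i]-p[i-1])).round(4) for i in range(4)],[np.arctan2(*(p[i]-p[i-1])[::-1]).round(3) for i in range(4)])
p=toplist([(304,75),(361,68),(370,155),(314,163)],.088)[:,:2]; print(p.mean(0),st_frame(*p.mean(0)))
"
```

```text
[0.66843116 0.03547193] [0.02846776 0.06658354] [np.float64(0.0828), np.float64(0.0537), np.float64(0.0828), np.float64(0.0522)] [np.float64(0.085), np.float64(-1.452), np.float64(-3.075), np.float64(1.691)]
[ 0.64618491 -0.035797  ] [-0.00201402 -0.00157082]
```

Call:
{"fn": "apply_moves", "kwargs": {"delta_pos": [[0.1,0,0],[0.2,0,0],[0.3,-0.01,0],[0.4,-0.01,0],[0.5,-0.01,0],[0.6,-0.02,0],[0.7,-0.02,0],[0.73,-0.02,0]], "dr": [[0,0,0],[0,0,0],[0,0,0],[0,0,0],[0,0,0],[0,0,0],[0,0,0],[0,0,0]], "jaw": [0,0,0,0,0,0,0,0]}}

```text
time: 31.12
tool_pos: [0.7343, 0.0419, 0.1702]
tool_rot: [3.141, -0.001, 0.117]
contact_force: [-0.1, -0.5, 0.0]
opening: 0.0003
grip_force: 0.0
```

Run:
```python
from h import *
eyes.read_camera('top')
s=telemetry.observe(); print(s['tool_pos'],s['tool_rot'],st_frame(*s['tool_pos'][:2]))
shot('wrist','w3',None,1.4)
```

```text
[0.73398003 0.04193597 0.1698614 ] [3.14155121e+00 1.13617568e-05 1.17044271e-01] [0.0943218 0.0652858]
```

View pics/w3.png

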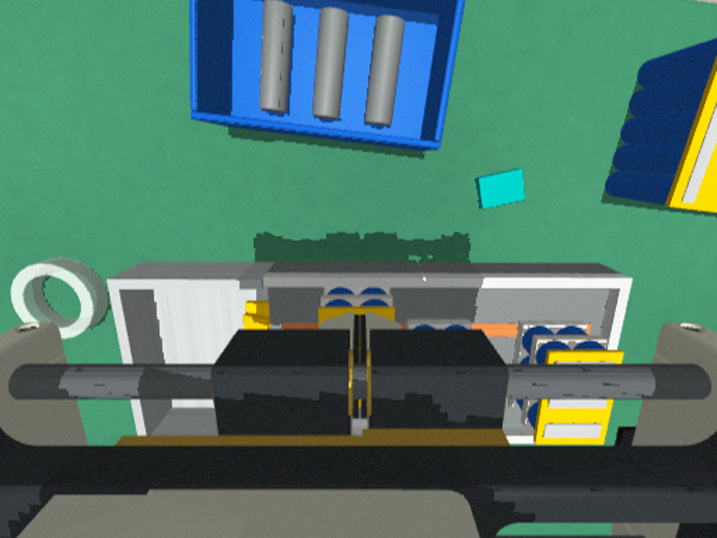

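Block 1 is upright and aligned with the closed fingers at (358,310). I'll lower behind it and push it back to the centre line.

Call:
{"fn": "apply_moves", "kwargs": {"delta_pos": [[0,0,-0.07],[0,0,-0.14],[0,0,-0.2],[0,0,-0.24],[0,0,-0.265],[0,0,-0.28],[0,0,-0.28],[0,0,-0.28]], "dr": [[0,0,0],[0,0,0],[0,0,0],[0,0,0],[0,0,0],[0,0,0],[0,0,0],[0,0,0]], "jaw": [0,0,0,0,0,0,0,0]}}

```text
time: 31.88
tool_pos: [0.7301, 0.0426, 0.0626]
tool_rot: [3.141, -0.001, 0.118]
contact_force: [-0.9, 0.7, 0.0]
opening: 0.0009
grip_force: 0.0
```

Call:
{"fn": "apply_moves", "kwargs": {"delta_pos": [[0,0,-0.01],[0,0,-0.019],[-0.016,-0.002,-0.019],[-0.03,-0.004,-0.019],[-0.045,-0.005,-0.019],[-0.06,-0.007,-0.019],[-0.075,-0.009,-0.019],[-0.085,-0.01,-0.019]], "dr": [[0,0,0],[0,0,0],[0,0,0],[0,0,0],[0,0,0],[0,0,0],[0,0,0],[0,0,0]], "jaw": [0,0,0,0,0,0,0,0]}}

```text
time: 32.55
tool_pos: [0.6952, 0.0385, 0.0543]
tool_rot: [3.141, -0.0, 0.118]
contact_force: [2.4, -0.3, -0.6]
opening: 0.0005
grip_force: 1.1
```

Call:
{"fn": "apply_moves", "kwargs": {"delta_pos": [[-0.005,0,0],[-0.01,-0.001,0],[-0.015,-0.002,0],[-0.018,-0.002,0],[-0.018,-0.002,0],[-0.018,-0.002,0]], "dr": [[0,0,0],[0,0,0],[0,0,0],[0,0,0],[0,0,0],[0,0,0]], "jaw": [0,0,0,0,0,0]}}

```text
time: 33.05
tool_pos: [0.6886, 0.0377, 0.0542]
tool_rot: [3.141, -0.0, 0.118]
contact_force: [2.0, -0.4, 1.8]
opening: 0.0002
grip_force: 0.9
```

Call:
{"fn": "apply_moves", "kwargs": {"delta_pos": [[0.03,0.004,0],[0.05,0.006,0],[0.05,0.006,0.1],[0.05,0.006,0.2],[0.05,0.006,0.3],[0.05,0.006,0.36],[0,-0.08,0.36],[-0.05,-0.16,0.36]], "dr": [[0,0,0],[0,0,0],[0,0,0],[0,0,0],[0,0,0],[0,0,0],[0,0,0],[0,0,0]], "jaw": [0,0,0,0,0,0,0,0]}}

```text
time: 33.72
tool_pos: [0.6688, -0.0256, 0.1997]
tool_rot: [3.14, -0.003, 0.121]
contact_force: [0.1, -1.2, -1.9]
opening: 0.0005
grip_force: 0.0
```

Call:
{"fn": "apply_moves", "kwargs": {"delta_pos": [[-0.05,-0.08,0],[-0.1,-0.16,0],[-0.15,-0.24,0],[-0.2,-0.32,0],[-0.25,-0.4,0],[-0.3,-0.48,0],[-0.35,-0.56,0],[-0.4,-0.64,0]], "dr": [[0,0,0],[0,0,0],[0,0,0],[0,0,0],[0,0,0],[0,0,0],[0,0,0],[0,0,0]], "jaw": [0,0,0,0,0,0,0,0]}}

```text
time: 34.38
tool_pos: [0.5067, -0.2832, 0.1977]
tool_rot: [-3.14, 0.002, 0.118]
contact_force: [0.5, -0.0, -0.2]
opening: 0.0007
grip_force: 0.0
```

```bash
python3 -c "
from h import *
s=shot('top','t5',(155,125,435,285),2.85); print(s['tool_pos'],s['tool_rot']); blocks('top',z=.088)
"
```

```text
[ 0.50668631 -0.28317742  0.19769511] [-3.14044711e+00  1.52183403e-03  1.17929236e-01]
top ctr 0.6116 0.1115 size 0.096 0.0231 ang 0.108
top ctr 0.6435 -0.0002 size 0.1232 0.0798 ang -1.428
top ctr 0.6584 -0.1274 size 0.0793 0.0525 ang 0.125
```

View pics/t5.png

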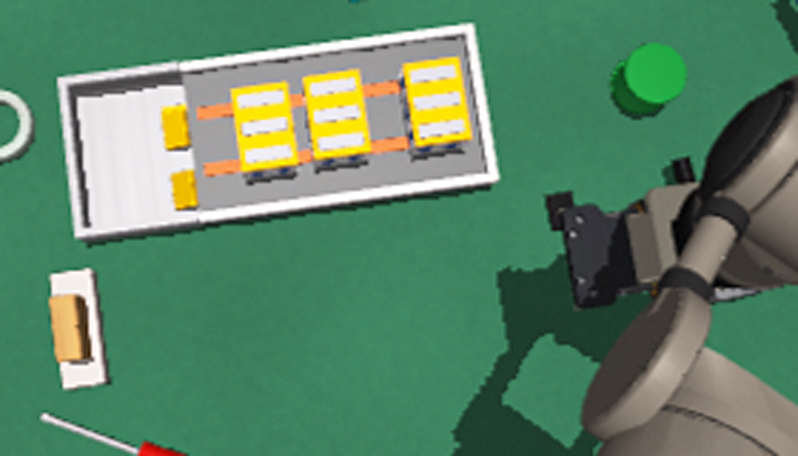

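All three blocks are square across both strips, the offcuts are in the tray and the scraper stands clear. Now the handle goes back on.

Call:
{"fn": "apply_moves", "kwargs": {"delta_pos": [[-0.06,-0.08,0],[-0.09,-0.17,0],[-0.09,-0.172,0],[-0.09,-0.172,-0.08],[-0.09,-0.172,-0.16],[-0.09,-0.172,-0.23],[-0.09,-0.172,-0.27],[-0.09,-0.172,-0.285]], "dr": [[0,0,0],[0,0,0],[0,0,0],[0,0,0],[0,0,0],[0,0,0],[0,0,0],[0,0,0]], "jaw": [0,0,0,0,0,0,0,0]}}

```text
time: 35.15
tool_pos: [0.4713, -0.3487, 0.0806]
tool_rot: [-3.136, 0.004, 0.118]
contact_force: [-1.0, 0.4, 0.4]
opening: 0.0005
grip_force: 0.0
```

Call:
{"fn": "apply_moves", "kwargs": {"delta_pos": [[0,0,0],[0.03,0,0],[0.06,0,0],[0.09,0,0],[0.12,0,0],[0.15,0,0],[0.18,0,0],[0.2,0,0]], "dr": [[0,0,0],[0,0,0],[0,0,0],[0,0,0],[0,0,0],[0,0,0],[0,0,0],[0,0,0]], "jaw": [0,0,0,0,0,0,0,0]}}

```text
time: 35.82
tool_pos: [0.5544, -0.351, 0.0858]
tool_rot: [3.14, -0.002, 0.118]
contact_force: [-0.2, -0.6, -0.3]
opening: 0.0005
grip_force: 0.0
```

Call:
{"fn": "apply_moves", "kwargs": {"delta_pos": [[0,0,0],[0,0,0],[0,0,0.1],[0,0,0.2],[0,0,0.3],[-0.1,0.08,0.3],[-0.15,0.16,0.3],[-0.2,0.24,0.3]], "dr": [[0,0,0],[0,0,0],[0,0,0],[0,0,0],[0,0,0],[0,0,0],[0,0,0],[0,0,0]], "jaw": [0,0,0,0,0,0,0,0]}}

```text
time: 36.48
tool_pos: [0.4714, -0.2559, 0.2049]
tool_rot: [3.14, -0.001, 0.116]
contact_force: [-0.4, 0.9, 0.7]
opening: 0.0005
grip_force: 0.0
```

Call:
{"fn": "apply_moves", "kwargs": {"delta_pos": [[-0.05,0.1,0],[-0.1,0.2,0],[-0.1,0.3,0],[-0.1,0.4,0],[-0.1,0.5,0],[-0.1,0.5,0],[-0.1,0.5,0],[-0.1,0.5,0]], "dr": [[0,0,0],[0,0,0],[0,0,0],[0,0,0],[0,0,0],[0,0,0],[0,0,0],[0,0,0]], "jaw": [0,0,0,0,0,0,0,0]}}

```text
time: 37.15
tool_pos: [0.4331, -0.0565, 0.2043]
tool_rot: [3.141, -0.001, 0.119]
contact_force: [-0.4, -0.8, -0.4]
opening: 0.0002
grip_force: 0.0
```

```bash
python3 -c "
from h import *
s=shot('top','t6',(155,125,435,285),2.85); print(s['tool_pos'],s['tool_rot'],s['qvel'].round(3))
"
```

```text
[ 0.43307784 -0.05651509  0.20433783] [ 3.14062701e+00 -6.22999431e-04  1.18566762e-01] [-0.034  0.016 -0.01   0.002 -0.002 -0.   ]
```

View pics/t6.png

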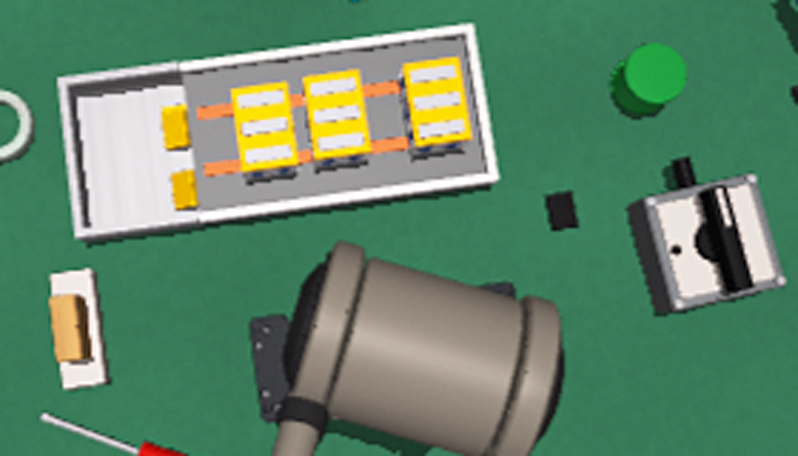

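The handle is back at on, as it was at the start, and everything else is in place. Handing in.

```bash
python3 -c "
from h import *
print(job.hand_in())"
```

```text
the job is handed in; nothing more can be done
None
```

I handed the job in, but hand-in returned no verdict: in the last picture the three offcuts are in the tray, the scraper stands clear on the bench, all three blocks (one knocked aside, then pushed back) lie square across both strips, and the handle is back on.

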